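# Lay out the laundry tray and nest the dosing caps

## Task

Tidy the laundry tray around the carton and canister already on it: stand the round tub midway between the two, in line with them, and set the scrubbing brush bristles down behind the carton (on the side away from you), centred on it with a gap of about 3 cm and its long side along the carton's long side. Then put the large domed cap, mouth up, centred on the tub's lid, nest the medium cap inside it and the small cap inside that, each seated fully. Do not shift the carton or the canister, and leave the soap dish and the peg basket alone.

Things in the scene. Friction and masses are not known exactly. Their poses are not given: they have to be found in the camera images.
- tray: Black rubber drip tray, fixed, 180 (x) by 310 (y) mm; floor 4 mm thick, lip 6 mm wide and 9 mm high. Origin: centre of its underside, on the worktop. Its +x points away from the robot (turned up to 0.2 rad); 'behind' means towards +x; +y is to the robot's left, along its long side. Carton and canister stand in a row along its y, 30 mm nearer the robot than its centre.
- carton: Plain cardboard carton with a paper band, 50 (x) by 80 (y) by 70 (z) mm, about 0.7 kg, standing loose on the tray, 100 mm left or right of its middle, long side along the tray's long side. Origin: centre of its underside; axes within 0.04 rad of the tray's. Not to be moved.
- canister: Bare steel round canister with two raised bands, diameter 64 mm (67 over the bands), 75 mm high, about 0.7 kg, standing loose on the tray, 200 mm from the carton (centre to centre) along the tray's y. Origin: centre of its underside. Not to be moved.
- tub: Squat round white plastic tub with a flat grey lid, lid diameter 60 mm, body diameter 58 mm, 60 mm high in all (lid: the top 12 mm), about 0.25 kg. Origin: centre of its underside, z up.
- brush: Small laundry scrubbing brush lying bristles down: wooden back 40 (x) by 66 (y) mm, 22 mm thick, on stiff white bristles (rigid block 34 by 60 mm) 22 mm high; 44 mm high in all, about 0.12 kg. Origin: centre of its underside; its y is the long side.
- cap_large: Largest of three blue domed dosing caps, lying inverted: open mouth up, standing on its flat crown. Outer diameter 64 mm from 18 mm up to the rim, 26 mm high, crown 30 mm across, wall and base 3 mm, about 0.03 kg. Origin: centre of its underside (crown), z up towards the mouth.
- cap_medium: Middle one of the three blue domed dosing caps, also mouth up: outer diameter 52 mm from 20 mm up to the rim, 39 mm high, crown 22 mm across, wall and base 3 mm, 0.03 kg. Nested in the large cap, its origin is 3 mm above the large cap's and its rim 16 mm above the large cap's rim. Origin: centre of its underside (crown), z up.
- cap_small: Smallest of the three blue domed dosing caps, also mouth up: outer diameter 40 mm from 20 mm up to the rim, 52 mm high, crown 16 mm across, wall and base 3 mm, 0.03 kg. Nested in the medium cap, its origin is 3 mm above the medium cap's and its rim 16 mm above the medium cap's rim. Origin: centre of its underside (crown), z up.
- soapdish: Bystander: white ceramic soap dish with a pale bar of laundry soap in it, 75 (x) by 105 (y) by 31 mm, loose, beyond the things on the right. Origin: centre of its underside.
- basket: Bystander: open white plastic basket of wooden clothes pegs, 100 (x) by 130 (y) by 45 mm, loose, beyond the things on the left. Origin: centre of its underside.
Things that resemble listed ones, but are neither listed nor needed, are in the scene too. What is shaped like the cap_small but black or yellow is not meant.

How it is judged (in metres and radians):
At the end, for the whole second after the job is handed in: Tub midway between carton and canister, brush 75 mm behind the carton's centre (each +-15 mm, brush parallel within 0.26 rad); large cap within 12 mm on the lid, other caps nested, 6 mm concentric, 4 mm in height; all upright (0.15 rad), at rest; carton and canister within 10 mm of start (x of tub in the frame of tray between -0.045 and -0.015 m and y of tub in the frame of tray between -0.015 and 0.015 m and z of tub in the frame of tray between 0 and 0.008 m and x of brush in the frame of carton between 0.06 and 0.09 m and y of brush in the frame of carton between -0.015 and 0.015 m and z of brush in the frame of tray between 0 and 0.008 m and angle between the y axis of brush and the y axis of carton, either way round below 0.26 rad and horizontal distance between cap_large and tub below 0.012 m and z of cap_large in the frame of tub between 0.056 and 0.064 m and horizontal distance between cap_medium and cap_large below 0.006 m and z of cap_medium in the frame of cap_large between -0.001 and 0.007 m and horizontal distance between cap_small and cap_medium below 0.006 m and z of cap_small in the frame of cap_medium between -0.001 and 0.007 m and angle between each of tub, brush, cap_large, cap_medium, cap_small's own z axis and vertical below 0.15 rad and linear speed of each of tub, brush, cap_large, cap_medium, cap_small below 0.02 m/s and distance of each of carton, canister from where it was at the start of the episode below 0.01 m); the robot touches nothing.
It fails at once if the carton or the canister is shifted by more than 20 mm (distance of any of carton, canister from where it was at the start of the episode above 0.02 m).
It fails at once if the soap dish or the peg basket is shifted by more than 20 mm (distance of any of soapdish, basket from where it was at the start of the episode above 0.02 m).
It also fails if it takes over 133 s, if anything falls off the work surface, if the arm or the gripper's body presses on something with over 40 N, if the wrist force passes 120 N, or if a joint passes its speed limit or range.

## Robot

A 6-joint arm with a two-finger parallel gripper is mounted at the origin on the work surface. World frame = base frame: x ahead of the robot, y to its left, z up, the work surface at z = 0. Lengths are in mm, angles in degrees, forces in N, time in s.
With the tool pointing down it reaches from about 300 to 850 mm from the base axis. Payload 5.4 kg.
Tool frame: the origin (TCP) lies on the mounting face of the last link; the fingertips stand 173 mm ahead of it and the grasp point (between the pads) lies 155 mm ahead of it; z points along the fingers, y is the line along which they close (so a half turn about z gives the same grasp; the last joint's range is limited). The gripper opens to 85 mm and grips with 20 to 120 N. Pads are 22 mm wide; open, the fingers measure 114 mm over their backs; the gripper's body (76 mm by 85 mm) begins 54 mm behind the grasp point. The pads swing forward as they close: fully open they stand 13 mm farther back than shut.
Start: joints at [-78.616, 9.076, 91.501, -0, 79.423, -12.038], TCP at [228.543, -527.613, 404.699] pointing down, gripper open.
Joint ranges: [-166.64, 166.64], [-54.1, 131.32], [10.49, 154.53], [-73.88, 253.88], [9.74, 151.15], [-171.62, 171.62]. Speed limits (degrees/s): [147.25, 147.25, 180, 180, 180, 180].

## Interface

Orientations are given as a 3x3 rotation matrix whose columns are the frame's x, y, z axes.
In Python, from station import telemetry, eyes, sign_off gives the robot as it stands.
- The arm moves only by the tool play_rows, never from a script. Its argument "deltas" is a list of rows, each an object with "grip": the closure, from 0 (fully open) to 1 (shut); "offset": the shift along the tool's x, y, z in cm, a list of three; "dr": the turn, a rotation vector about the tool's x, y, z in rad, a list of three. In form: [{"grip": grip, "offset": [dx, dy, dz], "dr": [ax, ay, az]}, ...]. A call has 1 to 5 rows; each row shifts and turns the commanded pose from where the row before left it, along the tool's axes as they then stand; what a row does not reach is not made up. A row lasts 1/8 s, in which the tool goes at most 62.5 mm and 10.7 degrees, less where a joint would pass 70% of its speed; a pose out of reach is approached as far as the arm can. A call is refused whole if a number of a shift passes 6.25 or a number of a turn 0.188, either way. A call with a gripper value outside its range is refused whole. The fingers move at their own pace and stop on an object; "force" is the grip in N (left out, the last holds). Time passes only in rows, so rows that do not move let the fingers close. It gives the time, the measured TCP pose, the force, the opening and the grip force at its end, in the units of the state.
- telemetry.get_state(): the state, without advancing time (a new reading comes with each control period).
- eyes.get_image(name): name is "scene" or "top" or "wrist"; returns a dict with "img" (480x640x3 uint8, red, green, blue), "camera_matrix" (3x3 intrinsics, pixels), "rvec" (rotation vector, rad) and "tvec" (3), from world to camera coordinates, as OpenCV has them. Camera axes: x right, y down, z forward; pixel columns grow to the right and rows downward; lengths in mm; the calibration is good to about 2 mm. A picture is of the moment at which its call begins. There is no depth.
- sign_off(): hands the job in; it is judged then, once.
The state is a dict: "clock": time; "joints": joint angles; "dq": joint speeds; "joint_torque": joint torques, N m; "eef_pos": TCP position; "tcp_rot": TCP orientation; "wrist_force": force on the tool from outside, world axes, zero at the start; "wrist_torque": the same for the moment, N m; "gripper_width": finger opening in mm; "grasp_force": force on a finger pad.
Only numpy, scipy, OpenCV 4.12 (cv2) and the standard library are available. Lean on these libraries where they do the work, as an engineer would, in place of code of your own. Each camera call takes 0.05 s, during which the arm holds its last target. There are 200 camera calls.

## Working session

There is one attempt and no reset: what is moved stays moved. The work goes in short steps, Python scripts to look and compute and a tool call to move; the robot and the scene stay as the last step left them, time stands still between calls to the robot, and variables do not carry over. Pictures are saved under pics/ and viewed, at most 16 in all, crops included, and the job is handed in when it is done.

Besides the shell and the picture viewer there is one more tool, called by a JSON object that holds its "op" and its "data", one argument or row to a line. play_rows: Moves the arm, as the interface text tells. Its arguments: {"type":"object","properties":{"deltas":{"type":"array","items":{"type":"object","properties":{"grip":{"type":"number"},"offset":{"type":"array","items":{"type":"number"}},"dr":{"type":"array","items":{"type":"number"}}}}},"force":{"type":"number"}},"required":["deltas"]}

```bash
mkdir -p pics; cat > h.py <<'E'
import numpy as np, cv2
from station import telemetry, eyes
def cam(n):
    d=eyes.get_image(n); R=cv2.Rodrigues(np.array(d['rvec'],float))[0]
    return d['img'],np.array(d['camera_matrix'],float),R,np.array(d['tvec'],float).ravel()
def ray(c,u,v,z):
    _,K,R,t=c; o=-R.T@t; d=R.T@np.linalg.inv(K)@np.array([u,v,1.]); return (o+d*(z-o[2])/d[2])
def save(n,img): cv2.imwrite('pics/'+n,cv2.cvtColor(img,cv2.COLOR_RGB2BGR))
E
python3 - <<'E'
from h import *
for n in ['top','scene']:
    c=cam(n); save(n+'0.png',c[0]); np.savez(n+'0.npz',img=c[0],K=c[1],R=c[2],t=c[3]); print(n,-c[2].T@c[3],c[1][0,0])
print(telemetry.get_state())
E
```

```text
top [ 334.8215628    69.24370064 1430.2137033 ] 548.5255002896473
scene [1547.9215345     1.57947753  786.91806736] 585.0195229124018
{'clock': 0.1, 'joints': array([-7.86147713e+01,  9.10816515e+00,  9.15653769e+01,  1.46220805e-03,
        7.94229528e+01, -1.20374043e+01]), 'dq': array([ 0.00174195,  0.00293279, -0.17234161,  0.10266522,  0.07797334,
       -0.01233587]), 'joint_torque': array([-6.64376385e-04, -3.96991575e+01, -3.32338321e+01, -2.12765567e-04,
        4.20310185e-03, -5.21073105e-06]), 'eef_pos': array([ 228.50482346, -527.36871504,  403.82002227]), 'tcp_rot': array([[ 9.17599600e-01,  3.97505822e-01, -3.07866121e-04],
       [ 3.97505763e-01, -9.17598183e-01,  1.65596277e-03],
       [ 3.75757450e-04, -1.64188934e-03, -9.99998582e-01]]), 'wrist_force': array([ 0.66621222, -0.69780608, -0.19736862]), 'wrist_torque': array([-0.0075781 ,  0.00281455,  0.00804578]), 'grasp_force': 0.0, 'gripper_width': 85.14714500471766}
```

View pics/top0.png

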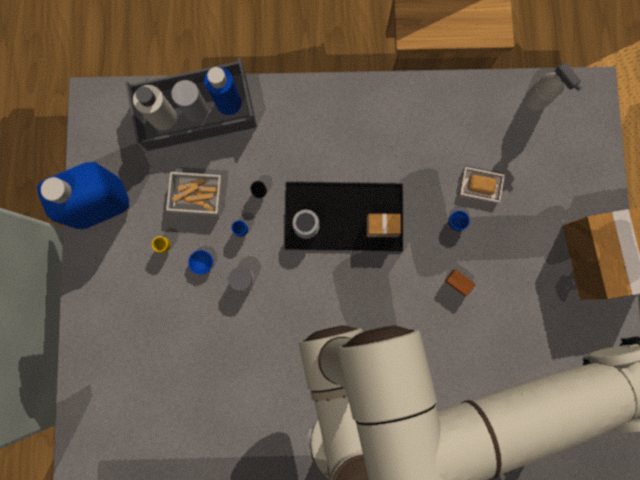

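View pics/scene0.png

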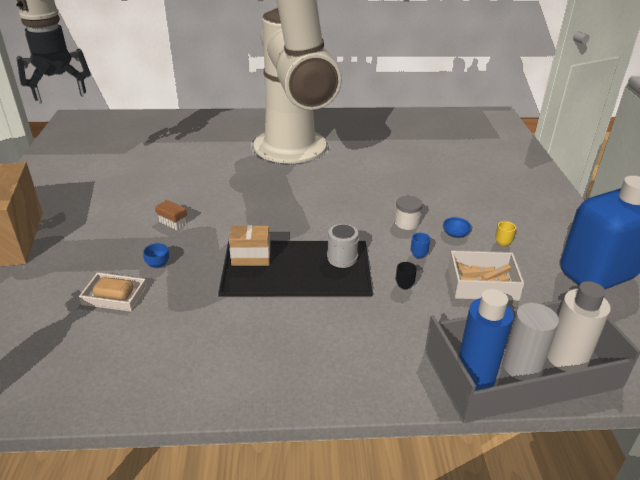

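Top view: the tray is at (344,216), with the canister on its left (306,223) and the carton on its right (384,224). The tub is at (241,278) and the brush at (460,283).
Blue caps are at (201,262), (240,228) and (458,221); the similar black (258,188) and yellow (160,243) caps don't match the description. I'll measure and check the caps in one enlarged crop.

```bash
cat > m.py <<'E'
from h import *
d=np.load('top0.npz'); c=(d['img'],d['K'],d['R'],d['t']); img=c[0]; hsv=cv2.cvtColor(img,cv2.COLOR_RGB2HSV)
def blobs(m,roi,mn=30):
    x0,y0,x1,y1=roi; z=np.zeros(m.shape[:2],np.uint8); z[y0:y1,x0:x1]=(m[y0:y1,x0:x1]>0)*255
    return sorted([k for k in cv2.findContours(z,cv2.RETR_EXTERNAL,cv2.CHAIN_APPROX_NONE)[0] if cv2.contourArea(k)>mn],key=cv2.contourArea,reverse=True)
def rect(k,z):
    p=k.reshape(-1,2).astype(float); w=np.array([ray(c,u,v,z)[:2] for u,v in p],np.float32); r=cv2.minAreaRect(w); e=cv2.minEnclosingCircle(w); return np.round(r[0],1),np.round(r[1],1),round(r[2],1),'circ',np.round(e[0],1),round(e[1]*2,1)
blue=cv2.inRange(hsv,(105,120,30),(125,255,255))
for n,roi,z in [('large',(185,245,218,280),26),('small',(228,215,252,242),52),('med',(445,208,472,235),39)]:
    for k in blobs(blue,roi)[:1]: print(n,rect(k,z))
black=cv2.inRange(hsv,(0,0,0),(180,255,38))
for k in blobs(black,(275,175,415,258),500)[:1]: print('tray',rect(cv2.convexHull(k),9))
br=cv2.inRange(hsv,(3,110,60),(25,255,255))
for k in blobs(br,(440,265,480,300))[:1]: print('brush',rect(k,44))
for k in blobs(br,(355,205,410,245))[:2]: print('carton',rect(k,74))
for n,(x0,y0,x1,y1) in dict(tub=(222,255,265,300),can=(288,205,325,243)).items():
    g=img[y0:y1,x0:x1]; save(n+'.png',g)
crops=[(180,170,280,300),(430,200,490,300),(280,175,410,255)]
o=[cv2.resize(img[y0:y1,x0:x1],None,fx=400/(y1-y0) if i<2 else 4,fy=400/(y1-y0) if i<2 else 4,interpolation=cv2.INTER_CUBIC) for i,(x0,y0,x1,y1) in enumerate(crops)]
cv=np.zeros((600,800,3),np.uint8)
a=cv2.resize(img[170:300,150:280],(400,400),interpolation=2);b=cv2.resize(img[205:300,430:490],(253,400),interpolation=2)
cv[:400,:400]=a; cv[:400,420:673]=b
t=cv2.resize(img[205:245,285:405],(600,200),interpolation=2); cv[400:,:600]=t
save('crop0.png',cv)
E
python3 m.py
```

```text
large (array([459.6, 381.5]), array([61.8, 61.7]), 88.8, 'circ', array([459.6, 381.5]), 64.3)
small (array([542.3, 277. ]), array([40.2, 37.5]), 44.1, 'circ', array([541.9, 276.8]), 42.5)
med (array([ 551.1, -285.4]), array([51.9, 49.4]), 88.8, 'circ', array([ 551.2, -285.1]), 54.5)
tray (array([573.8,   9.7]), array([307.6, 179.5]), 87.5, 'circ', array([574.1,   9.5]), 349.9)
brush (array([ 392.8, -277.9]), array([66.1, 41.8]), 52.1, 'circ', array([ 393.2, -278.2]), 71.8)
carton (array([542.5, -65.6]), array([35.1, 53.2]), 88.8, 'circ', array([542.7, -66.1]), 60.7)
carton (array([ 541.5, -112.1]), array([32.6, 53.6]), 87.9, 'circ', array([ 542. , -110.8]), 59.8)
```

View pics/crop0.png

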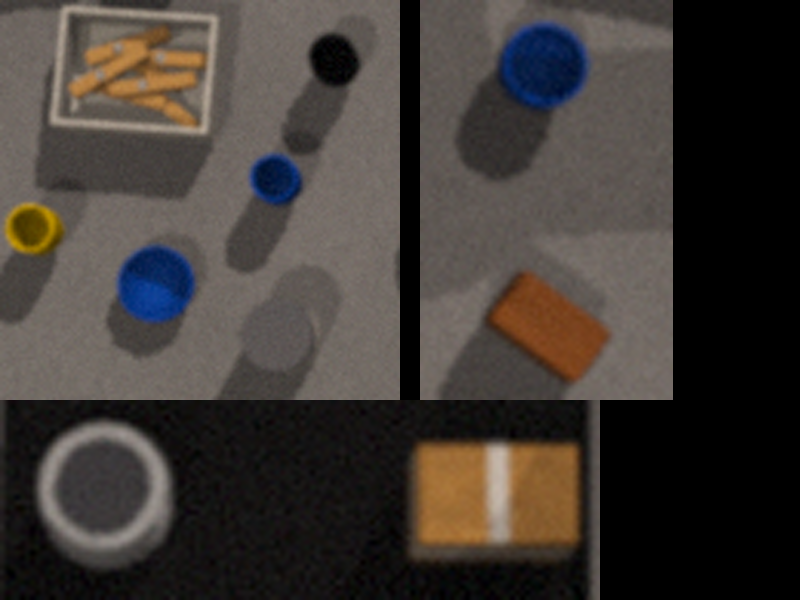

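The crop shows the blue large cap at (155,283), the small at (275,180) and the medium at (543,65). Their measured diameters, 62, 39 and 51 mm, fit. The lid, carton and canister tops are clear too.

```bash
cat >> h.py <<'E'
def go(x,y,z,psi=None,s=None):
    """remaining tool-frame shift (cm) from current pose to TCP x,y,z; turn about tool z (rad) so tool y at angle psi"""
    s=s or telemetry.get_state(); R=np.array(s['tcp_rot']); d=R.T@(np.array([x,y,z])-s['eef_pos'])/10
    p=np.degrees(np.arctan2(R[1,1],R[0,1])); out='off %s psi %.1f'%(np.round(d,2),p)
    if psi is not None:
        a=(psi-p+180)%360-180; out+=' turn_z %.3f'%(-np.radians(a))
    print(out,'clk %.1f'%s['clock'])
E
python3 - <<'E'
from h import *
d=np.load('top0.npz'); c=(d['img'],d['K'],d['R'],d['t'])
for n,u,v,z in [('carton',384.4,223.6,74),('can',305.6,223,79),('tub',240,278.9,60)]: print(n,ray(c,u,v,z))
go(393,-278,300,-127.7)
E
```

```text
carton [541.70808034 -89.30600335  74.        ]
can [546.64039927 107.65423186  79.        ]
tub [412.15569907 274.04297879  60.        ]
off [ 25.   -16.33  10.42] psi -66.6 turn_z 1.067 clk 0.1
```

{"op": "play_rows", "data": {
  "deltas": [
    {"grip": 0, "offset": [5, -3.27, 0], "dr": [0, 0, 0]},
    {"grip": 0, "offset": [5, -3.27, 0], "dr": [0, 0, 0]},
    {"grip": 0, "offset": [5, -3.27, 0], "dr": [0, 0, 0]},
    {"grip": 0, "offset": [5, -3.27, 0], "dr": [0, 0, 0]},
    {"grip": 0, "offset": [5, -3.27, 0], "dr": [0, 0, 0]}
  ]
}}

```text
clock: 0.72
eef_pos: [393.6, -276.4, 404.4]
tcp_rot: [[0.918, 0.397, -0.0], [0.397, -0.918, 0.0], [0.0, -0.0, -1.0]]
wrist_force: [0.9, 0.1, 0.1]
gripper_width: 84.8
grasp_force: 0.0
```

{"op": "play_rows", "data": {
  "deltas": [
    {"grip": 0, "offset": [0, 0, 1.7], "dr": [0, 0, 0.178]},
    {"grip": 0, "offset": [0, 0, 1.7], "dr": [0, 0, 0.178]},
    {"grip": 0, "offset": [0, 0, 1.7], "dr": [0, 0, 0.178]},
    {"grip": 0, "offset": [0, 0, 1.7], "dr": [0, 0, 0.178]},
    {"grip": 0, "offset": [0, 0, 1.7], "dr": [0, 0, 0.178]}
  ]
}}

```text
clock: 1.35
eef_pos: [392.8, -278.0, 318.7]
tcp_rot: [[0.884, -0.468, -0.001], [-0.468, -0.884, 0.001], [-0.001, -0.0, -1.0]]
wrist_force: [0.9, -0.2, -0.5]
gripper_width: 85.6
grasp_force: 0.0
```

{"op": "play_rows", "data": {
  "deltas": [
    {"grip": 0, "offset": [0, 0, 1.7], "dr": [0, 0, 0.178]},
    {"grip": 0, "offset": [0, 0, 0], "dr": [0, 0, 0]},
    {"grip": 0, "offset": [0, 0, 0], "dr": [0, 0, 0]}
  ]
}}

```text
clock: 1.72
eef_pos: [393.1, -278.3, 303.2]
tcp_rot: [[0.792, -0.61, 0.0], [-0.61, -0.792, -0.0], [0.001, 0.0, -1.0]]
wrist_force: [0.3, -0.6, 0.1]
gripper_width: 85.4
grasp_force: 0.0
```

```bash
python3 - <<'E'
from h import *
s=telemetry.get_state(); print(s['eef_pos']); go(393,-278,190,-127.7)
c=cam('wrist'); save('w1.png',c[0]); hsv=cv2.cvtColor(c[0],cv2.COLOR_RGB2HSV)
m=cv2.inRange(hsv,(3,110,40),(25,255,255))
k=max(cv2.findContours(m,0,2)[0],key=cv2.contourArea)
w=np.array([ray(c,*p,44)[:2] for p in k.reshape(-1,2)],np.float32); print(cv2.minAreaRect(w)); print(-c[2].T@c[3])
E
```

```text
[ 393.06792301 -278.33846286  303.21281197]
off [-0.03 -0.02 11.32] psi -127.6 turn_z 0.002 clk 1.7
((392.3581848144531, -281.2422790527344), (63.82474136352539, 41.774436950683594), 51.56932830810547)
[ 457.38375924 -327.84580339  272.75723406]
```

View pics/w1.png

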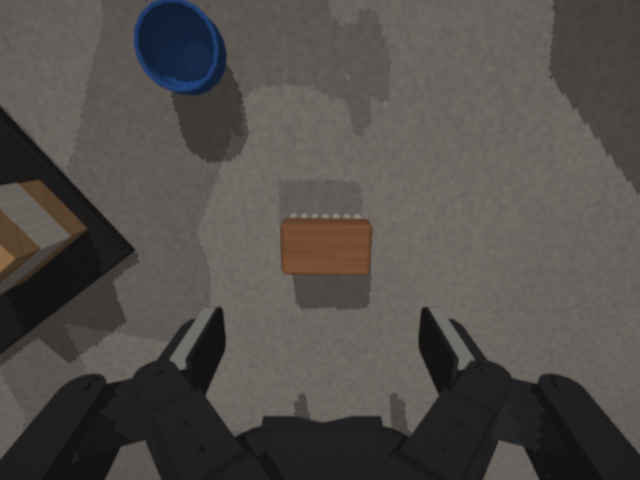

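The brush is centred between the open fingers at (326,246) and lined up with them. I'll go down, close and lift.

{"op": "play_rows", "data": {
  "deltas": [
    {"grip": 0, "offset": [-0.05, 0.1, 5.5], "dr": [0, 0, 0]},
    {"grip": 0, "offset": [0, 0, 5], "dr": [0, 0, 0]},
    {"grip": 0, "offset": [0, 0, 1.8], "dr": [0, 0, 0]},
    {"grip": 0, "offset": [0, 0, 0], "dr": [0, 0, 0]},
    {"grip": 1, "offset": [0, 0, 0], "dr": [0, 0, 0]}
  ],
  "force": 40
}}

```text
clock: 2.4
eef_pos: [392.6, -279.5, 181.3]
tcp_rot: [[0.791, -0.612, 0.002], [-0.612, -0.791, -0.002], [0.003, 0.001, -1.0]]
wrist_force: [0.5, -0.9, 0.6]
gripper_width: 69.9
grasp_force: 0.0
```

{"op": "play_rows", "data": {
  "deltas": [
    {"grip": 1, "offset": [0, 0, 0], "dr": [0, 0, 0]},
    {"grip": 1, "offset": [0, 0, 0], "dr": [0, 0, 0]},
    {"grip": 1, "offset": [0, 0, 0], "dr": [0, 0, 0]},
    {"grip": 1, "offset": [0, 0, -4], "dr": [0, 0, 0]},
    {"grip": 1, "offset": [0, 0, -6], "dr": [0, 0, 0]}
  ]
}}

```text
clock: 3.02
eef_pos: [391.2, -277.8, 279.5]
tcp_rot: [[0.791, -0.612, -0.003], [-0.612, -0.791, 0.003], [-0.004, -0.001, -1.0]]
wrist_force: [1.3, -1.9, -0.6]
gripper_width: 65.0
grasp_force: 45.4
```

```bash
python3 - <<'E'
from h import *
go(616.7,-92,300,-92)
E
```

```text
off [  6.44 -28.51  -2.05] psi -127.8 turn_z -0.624 clk 3.0
```

{"op": "play_rows", "data": {
  "deltas": [
    {"grip": 1, "offset": [1.29, -5.7, -1], "dr": [0, 0, 0]},
    {"grip": 1, "offset": [1.29, -5.7, -1], "dr": [0, 0, 0]},
    {"grip": 1, "offset": [1.29, -5.7, 0], "dr": [0, 0, 0]},
    {"grip": 1, "offset": [1.29, -5.7, 0], "dr": [0, 0, 0]},
    {"grip": 1, "offset": [1.29, -5.7, 0], "dr": [0, 0, 0]}
  ]
}}

```text
clock: 3.65
eef_pos: [618.7, -91.4, 300.1]
tcp_rot: [[0.791, -0.612, 0.001], [-0.612, -0.791, -0.0], [0.001, -0.0, -1.0]]
wrist_force: [1.3, -0.9, -1.7]
gripper_width: 65.4
grasp_force: 45.5
```

{"op": "play_rows", "data": {
  "deltas": [
    {"grip": 1, "offset": [0, 0, 0], "dr": [0, 0, -0.156]},
    {"grip": 1, "offset": [0, 0, 0], "dr": [0, 0, -0.156]},
    {"grip": 1, "offset": [0, 0, 0], "dr": [0, 0, -0.156]},
    {"grip": 1, "offset": [0, 0, 0], "dr": [0, 0, -0.156]},
    {"grip": 1, "offset": [0, 0, 0], "dr": [0, 0, 0]}
  ]
}}

```text
clock: 4.28
eef_pos: [617.3, -92.8, 299.9]
tcp_rot: [[0.999, -0.037, -0.0], [-0.037, -0.999, 0.0], [-0.0, -0.0, -1.0]]
wrist_force: [0.0, 0.3, -1.2]
gripper_width: 65.4
grasp_force: 45.6
```

```bash
python3 - <<'E'
from h import *
go(616.7,-92,185,-92)
c=cam('wrist'); save('w2.png',c[0])
E
```

```text
off [-0.07 -0.08 11.49] psi -92.1 turn_z -0.002 clk 4.3
```

View pics/w2.png

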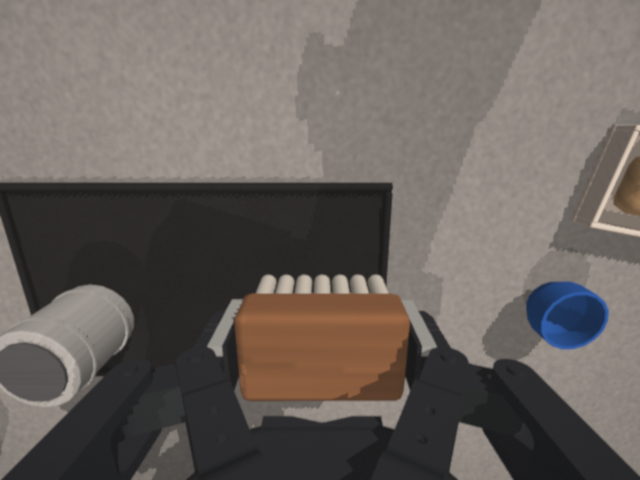

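The brush is held level and square at (322,347), parallel to the tray's back edge (row 185). I'll lower it and release.

{"op": "play_rows", "data": {
  "deltas": [
    {"grip": 1, "offset": [-0.05, -0.05, 5], "dr": [0, 0, 0]},
    {"grip": 1, "offset": [0, 0, 4], "dr": [0, 0, 0]},
    {"grip": 1, "offset": [0, 0, 1.5], "dr": [0, 0, 0]},
    {"grip": 1, "offset": [0, 0, 0.8], "dr": [0, 0, 0]},
    {"grip": 1, "offset": [0, 0, 0.15], "dr": [0, 0, 0]}
  ]
}}

```text
clock: 4.95
eef_pos: [617.7, -92.6, 186.3]
tcp_rot: [[0.999, -0.036, 0.002], [-0.036, -0.999, -0.001], [0.002, 0.001, -1.0]]
wrist_force: [0.1, 0.3, -0.4]
gripper_width: 65.8
grasp_force: 45.6
```

{"op": "play_rows", "data": {
  "deltas": [
    {"grip": 1, "offset": [0, 0, 0], "dr": [0, 0, 0]},
    {"grip": 0.05, "offset": [0, 0, 0], "dr": [0, 0, 0]},
    {"grip": 0, "offset": [0, 0, 0], "dr": [0, 0, 0]},
    {"grip": 0, "offset": [0, 0, -4], "dr": [0, 0, 0]},
    {"grip": 0, "offset": [0, 0, -6], "dr": [0, 0, 0]}
  ]
}}

```text
clock: 5.58
eef_pos: [616.1, -92.1, 284.4]
tcp_rot: [[0.999, -0.035, -0.004], [-0.035, -0.999, 0.002], [-0.004, -0.001, -1.0]]
wrist_force: [1.4, -0.5, 1.4]
gripper_width: 85.0
grasp_force: 0.0
```

```bash
python3 - <<'E'
from h import *
go(412,274,320,0)
c=cam('wrist'); hsv=cv2.cvtColor(c[0],cv2.COLOR_RGB2HSV); m=cv2.inRange(hsv,(3,110,40),(25,255,255))
for k in sorted(cv2.findContours(m,0,2)[0],key=cv2.contourArea)[-3:]:
    w=np.array([ray(c,*p,48)[:2] for p in k.reshape(-1,2)],np.float32); print(cv2.minAreaRect(w))
E
```

```text
off [-21.7  -35.87  -3.41] psi -92.0 turn_z -1.606 clk 5.6
((582.2508544921875, -90.11267852783203), (69.32630157470703, 7.1587324142456055), 88.77982330322266)
((616.8851928710938, -92.23687744140625), (66.90342712402344, 45.3194580078125), 88.11285400390625)
((521.6508178710938, -87.49830627441406), (93.91771697998047, 66.85851287841797), 88.1927490234375)
```

{"op": "play_rows", "data": {
  "deltas": [
    {"grip": 0, "offset": [-3.1, -5.12, -1], "dr": [0, 0, 0]},
    {"grip": 0, "offset": [-3.1, -5.12, -1], "dr": [0, 0, 0]},
    {"grip": 0, "offset": [-3.1, -5.12, -1], "dr": [0, 0, 0]},
    {"grip": 0, "offset": [-3.1, -5.12, -0.4], "dr": [0, 0, 0]},
    {"grip": 0, "offset": [-3.1, -5.12, 0], "dr": [0, 0, 0]}
  ]
}}

```text
clock: 6.25
eef_pos: [470.3, 170.4, 320.3]
tcp_rot: [[0.999, -0.036, 0.003], [-0.036, -0.999, 0.0], [0.003, -0.001, -1.0]]
wrist_force: [0.8, -0.1, 1.1]
gripper_width: 85.2
grasp_force: 0.0
```

{"op": "play_rows", "data": {
  "deltas": [
    {"grip": 0, "offset": [-3.1, -5.12, 0], "dr": [0, 0, 0]},
    {"grip": 0, "offset": [-3.1, -5.12, 0], "dr": [0, 0, 0]},
    {"grip": 0, "offset": [0, 0, 0], "dr": [0, 0, -0.18]},
    {"grip": 0, "offset": [0, 0, 0], "dr": [0, 0, -0.18]},
    {"grip": 0, "offset": [0, 0, 0], "dr": [0, 0, -0.18]}
  ]
}}

```text
clock: 6.88
eef_pos: [412.7, 273.7, 319.6]
tcp_rot: [[0.872, 0.489, 0.001], [0.489, -0.872, 0.0], [0.001, 0.0, -1.0]]
wrist_force: [-1.0, 0.0, 0.6]
gripper_width: 85.2
grasp_force: 0.0
```

{"op": "play_rows", "data": {
  "deltas": [
    {"grip": 0, "offset": [0, 0, 0], "dr": [0, 0, -0.18]},
    {"grip": 0, "offset": [0, 0, 0], "dr": [0, 0, -0.18]},
    {"grip": 0, "offset": [0, 0, 0], "dr": [0, 0, -0.18]},
    {"grip": 0, "offset": [0, 0, 0], "dr": [0, 0, -0.18]},
    {"grip": 0, "offset": [0, 0, 0], "dr": [0, 0, -0.18]}
  ]
}}

```text
clock: 7.5
eef_pos: [412.8, 273.5, 319.6]
tcp_rot: [[0.159, 0.987, 0.001], [0.987, -0.159, 0.0], [0.0, 0.001, -1.0]]
wrist_force: [-0.6, -0.0, 0.1]
gripper_width: 85.4
grasp_force: 0.0
```

{"op": "play_rows", "data": {
  "deltas": [
    {"grip": 0, "offset": [0, 0, 0], "dr": [0, 0, -0.17]},
    {"grip": 0, "offset": [0, 0, 0], "dr": [0, 0, 0]},
    {"grip": 0, "offset": [0, 0, 0], "dr": [0, 0, 0]}
  ]
}}

```text
clock: 7.88
eef_pos: [412.8, 273.5, 319.4]
tcp_rot: [[-0.001, 1.0, 0.0], [1.0, 0.001, 0.0], [0.0, 0.0, -1.0]]
wrist_force: [0.1, 1.2, 0.2]
gripper_width: 85.2
grasp_force: 0.0
```

```bash
python3 - <<'E'
from h import *
go(412,274,200,0)
c=cam('wrist'); save('w3.png',c[0])
np.savez('w3.npz',img=c[0],K=c[1],R=c[2],t=c[3])
E
```

```text
off [ 0.05 -0.08 11.94] psi 0.1 turn_z 0.001 clk 7.9
```

View pics/w3.png

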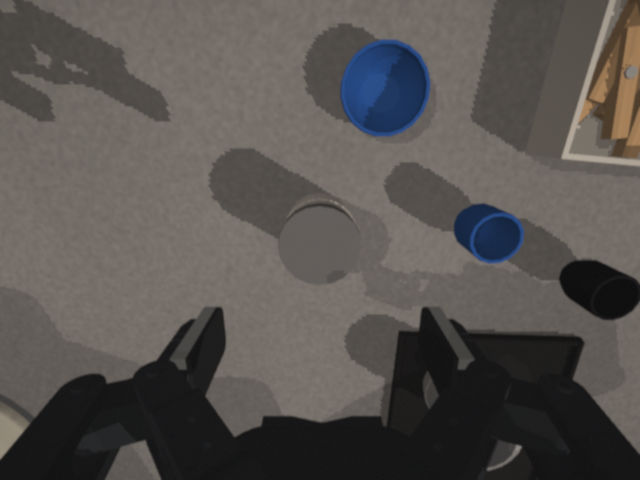

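The lid is at (319,242), centred between the fingers. The large cap's rim is at (386,88), the small cap's at (496,238), and the black lookalike is at (612,297).

```bash
python3 - <<'E'
from h import *
d=np.load('w3.npz'); c=(d['img'],d['K'],d['R'],d['t'])
for n,u,v,z in [('tub',319,242,60),('large',386,88,26),('small',496,238,52)]: print(n,ray(c,u,v,z))
print(ray(c,279,242,60),ray(c,360,242,60))
E
```

```text
tub [411.01171806 278.97161034  60.        ]
large [458.42568838 383.09192893  26.        ]
small [540.97147718 279.66169223  52.        ]
[382.53058571 278.91594874  60.        ] [440.21219183 279.02867776  60.        ]
```

{"op": "play_rows", "data": {
  "deltas": [
    {"grip": 0, "offset": [0.3, -0.1, 5.4], "dr": [0, 0, 0]},
    {"grip": 0, "offset": [0, 0, 5], "dr": [0, 0, 0]},
    {"grip": 0, "offset": [0, 0, 2], "dr": [0, 0, 0]},
    {"grip": 0, "offset": [0, 0, 0], "dr": [0, 0, 0]},
    {"grip": 1, "offset": [0, 0, 0], "dr": [0, 0, 0]}
  ]
}}

```text
clock: 8.55
eef_pos: [412.5, 276.7, 196.4]
tcp_rot: [[-0.003, 1.0, 0.002], [1.0, 0.003, 0.001], [0.001, 0.002, -1.0]]
wrist_force: [0.1, -0.1, 0.4]
gripper_width: 69.3
grasp_force: 0.0
```

{"op": "play_rows", "data": {
  "deltas": [
    {"grip": 1, "offset": [0, 0, 0], "dr": [0, 0, 0]},
    {"grip": 1, "offset": [0, 0, 0], "dr": [0, 0, 0]},
    {"grip": 1, "offset": [0, 0, 0], "dr": [0, 0, 0]},
    {"grip": 1, "offset": [0, 0, -5], "dr": [0, 0, 0]},
    {"grip": 1, "offset": [0, 0, -6], "dr": [0, 0, 0]}
  ]
}}

```text
clock: 9.18
eef_pos: [411.0, 276.1, 305.6]
tcp_rot: [[-0.004, 1.0, -0.002], [1.0, 0.004, -0.001], [-0.001, -0.003, -1.0]]
wrist_force: [1.6, 0.8, -1.5]
gripper_width: 59.3
grasp_force: 44.4
```

```bash
python3 - <<'E'
from h import *
go(544,10,320,-2)
E
```

```text
off [-26.66  13.2   -1.45] psi 0.2 turn_z 0.039 clk 9.2
```

{"op": "play_rows", "data": {
  "deltas": [
    {"grip": 1, "offset": [-5.33, 2.64, -1], "dr": [0, 0, 0]},
    {"grip": 1, "offset": [-5.33, 2.64, -0.5], "dr": [0, 0, 0]},
    {"grip": 1, "offset": [-5.33, 2.64, 0], "dr": [0, 0, 0]},
    {"grip": 1, "offset": [-5.33, 2.64, 0], "dr": [0, 0, 0]},
    {"grip": 1, "offset": [-5.33, 2.64, 0], "dr": [0, 0, 0]}
  ]
}}

```text
clock: 9.8
eef_pos: [545.3, 8.6, 320.7]
tcp_rot: [[-0.004, 1.0, 0.001], [1.0, 0.004, 0.0], [-0.0, 0.001, -1.0]]
wrist_force: [1.3, 0.3, -2.0]
gripper_width: 58.8
grasp_force: 44.7
```

{"op": "play_rows", "data": {
  "deltas": [
    {"grip": 1, "offset": [0, 0, 0], "dr": [0, 0, 0.039]},
    {"grip": 1, "offset": [0, 0, 0], "dr": [0, 0, 0]}
  ]
}}

```text
clock: 10.05
eef_pos: [544.8, 9.9, 320.2]
tcp_rot: [[0.036, 0.999, -0.0], [0.999, -0.036, 0.0], [0.0, -0.0, -1.0]]
wrist_force: [-0.0, 0.0, -2.7]
gripper_width: 58.8
grasp_force: 44.6
```

```bash
python3 - <<'E'
from h import *
go(544,10,200,-2)
c=cam('wrist'); save('w4.png',c[0])
np.savez('w4.npz',img=c[0],K=c[1],R=c[2],t=c[3])
E
```

```text
off [ 0.   -0.07 12.02] psi -2.1 turn_z -0.001 clk 10.1
```

View pics/w4.png

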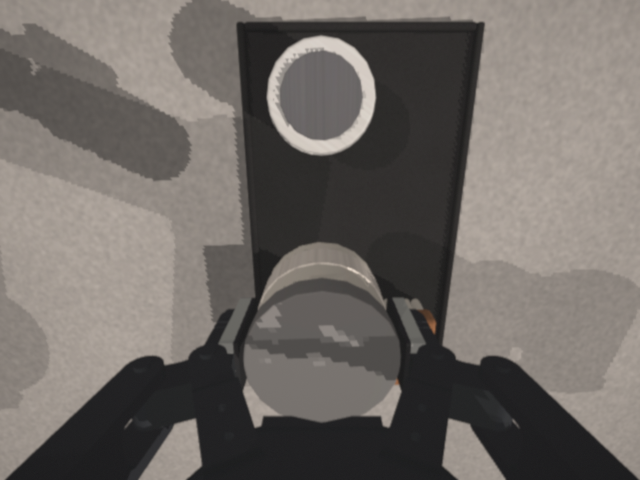

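The tub is held upright at (322,350), and the canister rim at (321,95) is in line with it. I'll lower and release.

{"op": "play_rows", "data": {
  "deltas": [
    {"grip": 1, "offset": [0, -0.05, 5], "dr": [0, 0, 0]},
    {"grip": 1, "offset": [0, 0, 4.5], "dr": [0, 0, 0]},
    {"grip": 1, "offset": [0, 0, 1.7], "dr": [0, 0, 0]},
    {"grip": 1, "offset": [0, 0, 0.8], "dr": [0, 0, 0]},
    {"grip": 1, "offset": [0, 0, 0.1], "dr": [0, 0, 0]}
  ]
}}

```text
clock: 10.72
eef_pos: [545.4, 10.6, 201.2]
tcp_rot: [[0.034, 0.999, 0.003], [0.999, -0.034, -0.001], [-0.001, 0.003, -1.0]]
wrist_force: [0.7, 0.6, -2.2]
gripper_width: 58.8
grasp_force: 44.7
```

{"op": "play_rows", "data": {
  "deltas": [
    {"grip": 0, "offset": [0, 0, 0], "dr": [0, 0, 0]},
    {"grip": 0, "offset": [0, 0, 0], "dr": [0, 0, 0]},
    {"grip": 0, "offset": [0, 0, 0], "dr": [0, 0, 0]},
    {"grip": 0, "offset": [0, 0, -4], "dr": [0, 0, 0]},
    {"grip": 0, "offset": [0, 0, -6], "dr": [0, 0, 0]}
  ]
}}

```text
clock: 11.35
eef_pos: [543.4, 10.6, 298.5]
tcp_rot: [[0.035, 0.999, -0.005], [0.999, -0.035, 0.001], [0.001, -0.005, -1.0]]
wrist_force: [0.7, 0.2, 0.5]
gripper_width: 85.2
grasp_force: 0.0
```

{"op": "play_rows", "data": {
  "deltas": [
    {"grip": 0, "offset": [0, 0, -5], "dr": [0, 0, 0]},
    {"grip": 0, "offset": [0, 0, 0], "dr": [0, 0, 0]}
  ]
}}

```text
clock: 11.6
eef_pos: [545.9, 10.2, 354.8]
tcp_rot: [[0.035, 0.999, 0.011], [0.999, -0.035, -0.002], [-0.002, 0.011, -1.0]]
wrist_force: [0.7, -0.0, 0.0]
gripper_width: 85.4
grasp_force: 0.0
```

```bash
python3 - <<'E'
from h import *
go(459,382.3,320,0)
c=cam('wrist'); save('w5.png',c[0])
np.savez('w5.npz',img=c[0],K=c[1],R=c[2],t=c[3])
E
```

```text
off [ 36.89 -10.02   3.31] psi -2.0 turn_z -0.035 clk 11.6
```

View pics/w5.png

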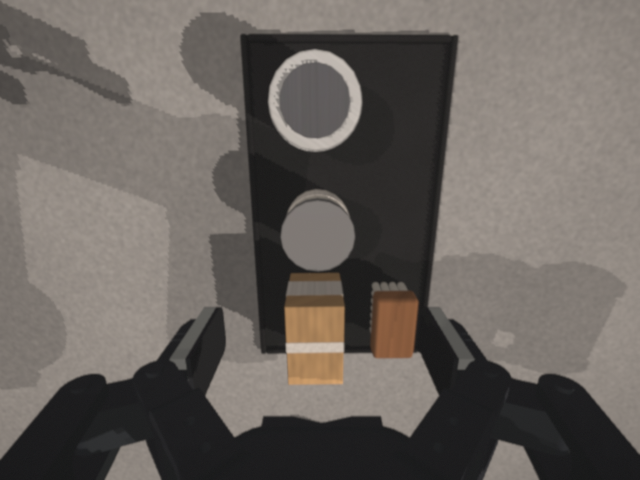

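The tub lid (318,235) lies on the line between the canister (315,100) and the carton (314,339). The brush is behind the carton at (394,325). Next I'll fetch the large cap.

{"op": "play_rows", "data": {
  "deltas": [
    {"grip": 0, "offset": [5.27, -1.43, 0], "dr": [0, 0, 0]},
    {"grip": 0, "offset": [5.27, -1.43, 0], "dr": [0, 0, 0]},
    {"grip": 0, "offset": [5.27, -1.43, 0], "dr": [0, 0, 0]},
    {"grip": 0, "offset": [5.27, -1.43, 0], "dr": [0, 0, 0]},
    {"grip": 0, "offset": [5.27, -1.43, 1], "dr": [0, 0, 0]}
  ]
}}

```text
clock: 12.28
eef_pos: [481.2, 277.8, 338.0]
tcp_rot: [[0.035, 0.999, -0.001], [0.999, -0.035, -0.0], [-0.0, -0.001, -1.0]]
wrist_force: [0.4, -0.2, 0.3]
gripper_width: 85.2
grasp_force: 0.0
```

{"op": "play_rows", "data": {
  "deltas": [
    {"grip": 0, "offset": [5.27, -1.43, 1], "dr": [0, 0, 0]},
    {"grip": 0, "offset": [5.27, -1.43, 1], "dr": [0, 0, 0]},
    {"grip": 0, "offset": [0, 0, 0], "dr": [0, 0, 0]},
    {"grip": 0, "offset": [0, 0, 0], "dr": [0, 0, 0]}
  ]
}}

```text
clock: 12.78
eef_pos: [456.8, 382.3, 317.6]
tcp_rot: [[0.035, 0.999, -0.002], [0.999, -0.035, -0.002], [-0.002, -0.002, -1.0]]
wrist_force: [-0.1, 0.3, 0.5]
gripper_width: 85.1
grasp_force: 0.0
```

```bash
python3 - <<'E'
from h import *
d=np.load('w5.npz'); c=(d['img'],d['K'],d['R'],d['t'])
for n,u,v,z in [('tub',318,235,64),('can',315,100,79),('carton',314.5,339,74)]: print(n,ray(c,u,v,z))
c=cam('wrist'); hsv=cv2.cvtColor(c[0],cv2.COLOR_RGB2HSV); m=cv2.inRange(hsv,(105,120,30),(125,255,255))
for k in sorted(cv2.findContours(m,0,2)[0],key=cv2.contourArea)[-2:]:
    w=np.array([ray(c,*p,26)[:2] for p in k.reshape(-1,2)],np.float32); print(cv2.minEnclosingCircle(w),cv2.boundingRect(k))
go(459,382.3,170)
E
```

```text
tub [546.09967655  10.62508466  64.        ]
can [547.77659933 109.92562428  79.        ]
carton [539.70183156 -79.86614163  74.        ]
((542.9619140625, 271.16680908203125), 33.95027160644531) (399, 318, 33, 61)
((458.04486083984375, 382.775390625), 31.72167205810547) (285, 196, 78, 75)
off [ 0.07  0.19 14.82] psi -2.0 clk 12.8
```

{"op": "play_rows", "data": {
  "deltas": [
    {"grip": 0, "offset": [0.05, 0.15, 6], "dr": [0, 0, 0]},
    {"grip": 0, "offset": [0, 0, 6], "dr": [0, 0, 0]},
    {"grip": 0, "offset": [0, 0, 2.7], "dr": [0, 0, 0]},
    {"grip": 0, "offset": [0, 0, 0], "dr": [0, 0, 0]},
    {"grip": 1, "offset": [0, 0, 0], "dr": [0, 0, 0]}
  ],
  "force": 25
}}

```text
clock: 13.45
eef_pos: [459.9, 382.9, 174.0]
tcp_rot: [[0.036, 0.999, 0.003], [0.999, -0.036, 0.001], [0.001, 0.003, -1.0]]
wrist_force: [0.4, 0.0, 0.6]
gripper_width: 69.5
grasp_force: 0.0
```

{"op": "play_rows", "data": {
  "deltas": [
    {"grip": 1, "offset": [0, 0, 0], "dr": [0, 0, 0]},
    {"grip": 1, "offset": [0, 0, 0], "dr": [0, 0, 0]},
    {"grip": 1, "offset": [0, 0, 0], "dr": [0, 0, 0]},
    {"grip": 1, "offset": [0, 0, -4], "dr": [0, 0, 0]},
    {"grip": 1, "offset": [0, 0, -6], "dr": [0, 0, 0]}
  ]
}}

```text
clock: 14.08
eef_pos: [457.9, 382.6, 272.2]
tcp_rot: [[0.035, 0.999, -0.003], [0.999, -0.035, -0.002], [-0.002, -0.003, -1.0]]
wrist_force: [0.8, 1.2, 0.2]
gripper_width: 62.9
grasp_force: 27.9
```

{"op": "play_rows", "data": {
  "deltas": [
    {"grip": 1, "offset": [0, 0, -5], "dr": [0, 0, 0]},
    {"grip": 1, "offset": [0, 0, 0], "dr": [0, 0, 0]}
  ]
}}

```text
clock: 14.32
eef_pos: [460.3, 384.1, 329.0]
tcp_rot: [[0.035, 0.999, 0.011], [0.999, -0.035, 0.006], [0.006, 0.011, -1.0]]
wrist_force: [1.1, -0.2, -1.4]
gripper_width: 63.0
grasp_force: 27.9
```

```bash
python3 - <<'E'
from h import *
c=cam('wrist'); save('w6.png',c[0])
go(545,10.3,320)
E
```

```text
off [-37.     9.86   0.49] psi -2.0 clk 14.4
```

View pics/w6.png

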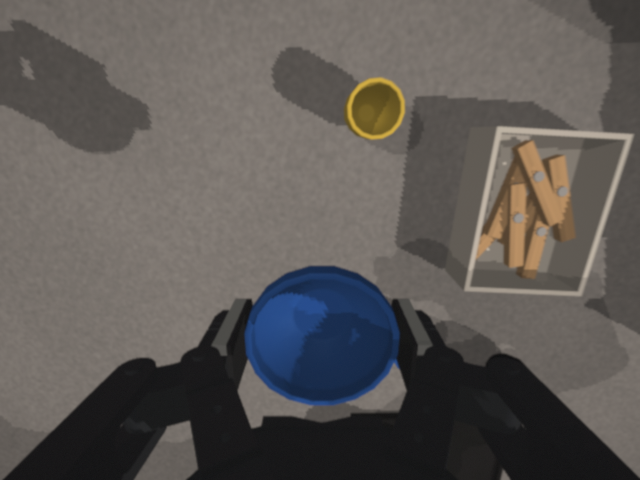

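The large cap is held level at (322,335), with the yellow lookalike and the basket well clear. I'll carry it to the tub.

{"op": "play_rows", "data": {
  "deltas": [
    {"grip": 1, "offset": [-5.28, 1.4, 0], "dr": [0, 0, 0]},
    {"grip": 1, "offset": [-5.28, 1.4, 0], "dr": [0, 0, 0]},
    {"grip": 1, "offset": [-5.28, 1.4, 0], "dr": [0, 0, 0]},
    {"grip": 1, "offset": [-5.28, 1.4, 0], "dr": [0, 0, 0]},
    {"grip": 1, "offset": [-5.28, 1.4, 0], "dr": [0, 0, 0]}
  ]
}}

```text
clock: 15.0
eef_pos: [518.9, 115.1, 320.7]
tcp_rot: [[0.035, 0.999, -0.002], [0.999, -0.035, 0.0], [0.0, -0.002, -1.0]]
wrist_force: [0.9, -0.2, -0.6]
gripper_width: 63.0
grasp_force: 27.9
```

{"op": "play_rows", "data": {
  "deltas": [
    {"grip": 1, "offset": [-5.28, 1.4, 0], "dr": [0, 0, 0]},
    {"grip": 1, "offset": [-5.28, 1.4, 0], "dr": [0, 0, 0]},
    {"grip": 1, "offset": [0, 0, 0], "dr": [0, 0, 0]},
    {"grip": 1, "offset": [0, 0, 0], "dr": [0, 0, 0]},
    {"grip": 1, "offset": [0, 0, 0], "dr": [0, 0, 0]}
  ]
}}

```text
clock: 15.62
eef_pos: [543.2, 11.6, 321.5]
tcp_rot: [[0.033, 0.999, -0.001], [0.999, -0.033, 0.001], [0.001, -0.001, -1.0]]
wrist_force: [0.4, 0.8, 0.4]
gripper_width: 62.5
grasp_force: 27.9
```

```bash
python3 - <<'E'
from h import *
go(545,10.3,236)
E
```

```text
off [-0.13  0.19  8.55] psi -1.9 clk 15.6
```

{"op": "play_rows", "data": {
  "deltas": [
    {"grip": 1, "offset": [-0.1, 0.15, 4], "dr": [0, 0, 0]},
    {"grip": 1, "offset": [0, 0, 3], "dr": [0, 0, 0]},
    {"grip": 1, "offset": [0, 0, 1], "dr": [0, 0, 0]},
    {"grip": 1, "offset": [0, 0, 0.5], "dr": [0, 0, 0]},
    {"grip": 1, "offset": [0, 0, 0.1], "dr": [0, 0, 0]}
  ]
}}

```text
clock: 16.25
eef_pos: [545.6, 9.9, 238.9]
tcp_rot: [[0.034, 0.999, -0.0], [0.999, -0.034, 0.0], [0.0, -0.0, -1.0]]
wrist_force: [-9.0, 1.3, 16.3]
gripper_width: 62.9
grasp_force: 29.0
```

{"op": "play_rows", "data": {
  "deltas": [
    {"grip": 1, "offset": [0, 0, 0], "dr": [0, 0, 0]},
    {"grip": 1, "offset": [0, 0, 0], "dr": [0, 0, 0]}
  ]
}}

```text
clock: 16.5
eef_pos: [545.7, 9.9, 238.9]
tcp_rot: [[0.034, 0.999, 0.001], [0.999, -0.034, -0.0], [-0.0, 0.001, -1.0]]
wrist_force: [-5.5, 0.8, 11.0]
gripper_width: 62.9
grasp_force: 28.6
```

{"op": "play_rows", "data": {
  "deltas": [
    {"grip": 0, "offset": [0, 0, 0], "dr": [0, 0, 0]},
    {"grip": 0, "offset": [0, 0, 0], "dr": [0, 0, 0]},
    {"grip": 0, "offset": [0, 0, 0], "dr": [0, 0, 0]},
    {"grip": 0, "offset": [0, 0, -3], "dr": [0, 0, 0]},
    {"grip": 0, "offset": [0, 0, -6], "dr": [0, 0, 0]}
  ]
}}

```text
clock: 17.12
eef_pos: [544.0, 9.4, 324.3]
tcp_rot: [[0.035, 0.999, -0.007], [0.999, -0.035, 0.001], [0.001, -0.007, -1.0]]
wrist_force: [0.8, -1.0, 0.9]
gripper_width: 85.3
grasp_force: 0.0
```

{"op": "play_rows", "data": {
  "deltas": [
    {"grip": 0, "offset": [0, 0, -4], "dr": [0, 0, 0]},
    {"grip": 0, "offset": [0, 0, 0], "dr": [0, 0, 0]},
    {"grip": 0, "offset": [0, 0, 0], "dr": [0, 0, 0]},
    {"grip": 0, "offset": [0, 0, 0], "dr": [0, 0, 0]}
  ]
}}

```text
clock: 17.62
eef_pos: [544.6, 9.3, 364.3]
tcp_rot: [[0.035, 0.999, -0.003], [0.999, -0.035, 0.001], [0.001, -0.003, -1.0]]
wrist_force: [-0.7, -0.6, -0.9]
gripper_width: 85.1
grasp_force: 0.0
```

```bash
python3 - <<'E'
from h import *
c=cam('wrist'); save('w7.png',c[0]); hsv=cv2.cvtColor(c[0],cv2.COLOR_RGB2HSV); m=cv2.inRange(hsv,(105,120,30),(125,255,255))
for k in sorted(cv2.findContours(m,0,2)[0],key=cv2.contourArea)[-1:]:
    w=np.array([ray(c,*p,90)[:2] for p in k.reshape(-1,2)],np.float32); print(cv2.minEnclosingCircle(w),cv2.boundingRect(k))
go(551,-285,320,90)
E
```

```text
((545.955078125, 8.410107612609863), 32.596405029296875) (283, 202, 85, 80)
off [-29.39   1.67   4.43] psi -2.0 turn_z -1.606 clk 17.7
```

View pics/w7.png

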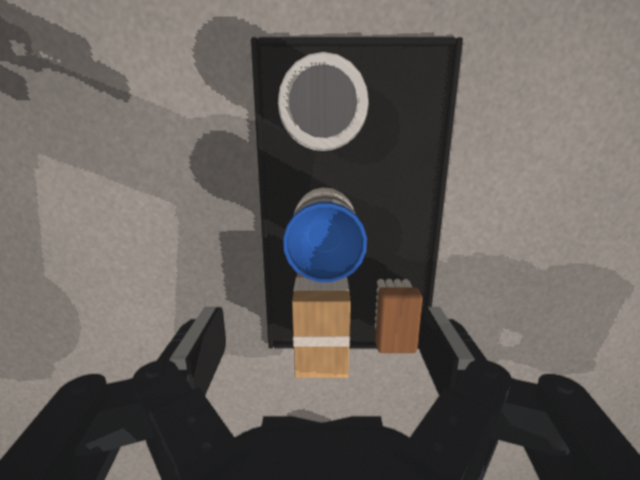

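The large cap sits centred on the lid at (325,242), measured (546,8). Next is the medium cap. I'll turn the gripper 90° so its fingers stay clear of the soap dish.

{"op": "play_rows", "data": {
  "deltas": [
    {"grip": 0, "offset": [-5.88, 0.33, 0], "dr": [0, 0, 0]},
    {"grip": 0, "offset": [-5.88, 0.33, 0], "dr": [0, 0, 0]},
    {"grip": 0, "offset": [-5.88, 0.33, 0], "dr": [0, 0, 0]},
    {"grip": 0, "offset": [-5.88, 0.33, 0], "dr": [0, 0, 0]},
    {"grip": 0, "offset": [-5.88, 0.33, 0], "dr": [0, 0, 0]}
  ]
}}

```text
clock: 18.3
eef_pos: [551.0, -287.0, 365.0]
tcp_rot: [[0.035, 0.999, -0.001], [0.999, -0.035, 0.001], [0.001, -0.001, -1.0]]
wrist_force: [0.3, -0.2, 0.6]
gripper_width: 85.8
grasp_force: 0.0
```

{"op": "play_rows", "data": {
  "deltas": [
    {"grip": 0, "offset": [0, 0, 0.5], "dr": [0, 0, 0.174]},
    {"grip": 0, "offset": [0, 0, 0.5], "dr": [0, 0, 0.174]},
    {"grip": 0, "offset": [0, 0, 0.5], "dr": [0, 0, 0.174]},
    {"grip": 0, "offset": [0, 0, 0.5], "dr": [0, 0, 0.174]},
    {"grip": 0, "offset": [0, 0, 0.5], "dr": [0, 0, 0.174]}
  ]
}}

```text
clock: 18.92
eef_pos: [551.1, -285.0, 339.6]
tcp_rot: [[0.79, 0.613, -0.002], [0.613, -0.79, 0.001], [-0.001, -0.002, -1.0]]
wrist_force: [-0.0, -0.0, -0.1]
gripper_width: 85.6
grasp_force: 0.0
```

{"op": "play_rows", "data": {
  "deltas": [
    {"grip": 0, "offset": [0, 0, 0.5], "dr": [0, 0, 0.174]},
    {"grip": 0, "offset": [0, 0, 0.5], "dr": [0, 0, 0.174]},
    {"grip": 0, "offset": [0, 0, 0.5], "dr": [0, 0, 0.174]},
    {"grip": 0, "offset": [0, 0, 0.4], "dr": [0, 0, 0.174]},
    {"grip": 0, "offset": [0, 0, 0], "dr": [0, 0, 0]}
  ]
}}

```text
clock: 19.55
eef_pos: [551.0, -284.9, 320.6]
tcp_rot: [[1.0, -0.028, -0.002], [-0.028, -1.0, 0.002], [-0.002, -0.002, -1.0]]
wrist_force: [-0.0, -0.2, 0.9]
gripper_width: 85.3
grasp_force: 0.0
```

```bash
python3 - <<'E'
from h import *
c=cam('wrist'); save('w8.png',c[0]); hsv=cv2.cvtColor(c[0],cv2.COLOR_RGB2HSV); m=cv2.inRange(hsv,(105,120,30),(125,255,255))
for k in sorted(cv2.findContours(m,0,2)[0],key=cv2.contourArea)[-2:]:
    w=np.array([ray(c,*p,39)[:2] for p in k.reshape(-1,2)],np.float32); print(cv2.minEnclosingCircle(w),cv2.minAreaRect(w),cv2.boundingRect(k))
go(551,-285,192)
E
```

```text
((551.5850830078125, -286.21014404296875), 27.02076530456543) ((551.1898803710938, -286.42352294921875), (51.470115661621094, 52.013465881347656), 43.66236114501953) (292, 204, 66, 66)
off [0.000e+00 1.000e-02 1.291e+01] psi -91.5 clk 19.6
```

View pics/w8.png

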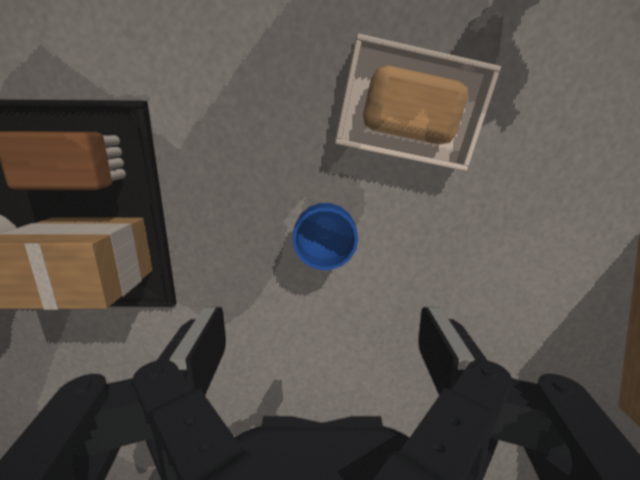

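The medium cap is at (325,236), centred between the fingers and clear of the soap dish. I'll grip it high on the rim so the tips clear the large cap when nesting.

{"op": "play_rows", "data": {
  "deltas": [
    {"grip": 0, "offset": [0.02, 0.1, 5.5], "dr": [0, 0, 0]},
    {"grip": 0, "offset": [0, 0, 5.2], "dr": [0, 0, 0]},
    {"grip": 0, "offset": [0, 0, 2], "dr": [0, 0, 0]},
    {"grip": 0, "offset": [0, 0, 0], "dr": [0, 0, 0]},
    {"grip": 0, "offset": [0, 0, 0], "dr": [0, 0, 0]}
  ]
}}

```text
clock: 20.23
eef_pos: [552.6, -287.0, 197.8]
tcp_rot: [[1.0, -0.03, 0.003], [-0.03, -1.0, -0.003], [0.004, 0.003, -1.0]]
wrist_force: [0.8, 0.8, 0.8]
gripper_width: 85.5
grasp_force: 0.0
```

{"op": "play_rows", "data": {
  "deltas": [
    {"grip": 1, "offset": [0, 0, 0], "dr": [0, 0, 0]},
    {"grip": 1, "offset": [0, 0, 0], "dr": [0, 0, 0]},
    {"grip": 1, "offset": [0, 0, 0], "dr": [0, 0, 0]},
    {"grip": 1, "offset": [0, 0, 0], "dr": [0, 0, 0]},
    {"grip": 1, "offset": [0, 0, 0], "dr": [0, 0, 0]}
  ]
}}

```text
clock: 20.85
eef_pos: [552.1, -286.6, 197.0]
tcp_rot: [[1.0, -0.03, 0.002], [-0.03, -1.0, -0.001], [0.002, 0.001, -1.0]]
wrist_force: [-1.6, 0.7, 5.1]
gripper_width: 51.5
grasp_force: 25.6
```

{"op": "play_rows", "data": {
  "deltas": [
    {"grip": 1, "offset": [0, 0, -3], "dr": [0, 0, 0]},
    {"grip": 1, "offset": [0, 0, -6], "dr": [0, 0, 0]},
    {"grip": 1, "offset": [0, 0, -6], "dr": [0, 0, 0]},
    {"grip": 1, "offset": [0, 0, 0], "dr": [0, 0, 0]},
    {"grip": 1, "offset": [0, 0, 0], "dr": [0, 0, 0]}
  ]
}}

```text
clock: 21.48
eef_pos: [551.3, -286.0, 345.1]
tcp_rot: [[1.0, -0.03, -0.0], [-0.03, -1.0, 0.0], [-0.0, -0.0, -1.0]]
wrist_force: [0.1, 0.6, -1.3]
gripper_width: 51.0
grasp_force: 26.4
```

```bash
python3 - <<'E'
from h import *
c=cam('wrist'); save('w9.png',c[0])
go(545.5,9,345)
E
```

```text
off [ -1.45 -29.45  -0.08] psi -91.7 clk 21.5
```

View pics/w9.png

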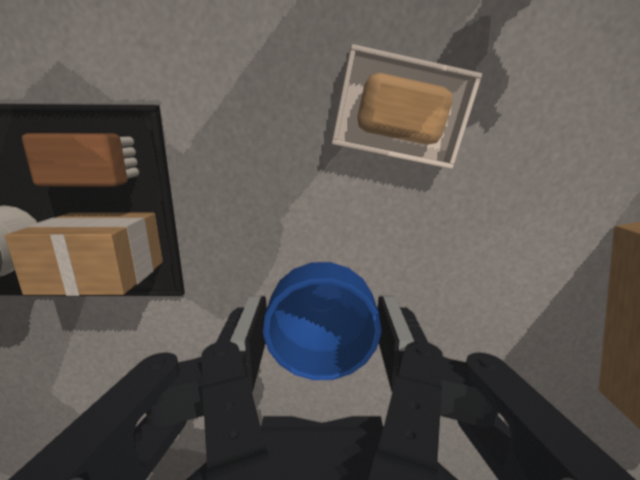

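The medium cap is held level at (322,320). I'll carry it over the large cap.

{"op": "play_rows", "data": {
  "deltas": [
    {"grip": 1, "offset": [-0.29, -5.9, 0], "dr": [0, 0, 0]},
    {"grip": 1, "offset": [-0.29, -5.9, 0], "dr": [0, 0, 0]},
    {"grip": 1, "offset": [-0.29, -5.9, 0], "dr": [0, 0, 0]},
    {"grip": 1, "offset": [-0.29, -5.9, 0], "dr": [0, 0, 0]},
    {"grip": 1, "offset": [-0.29, -5.9, 0], "dr": [0, 0, 0]}
  ]
}}

```text
clock: 22.15
eef_pos: [545.0, 11.1, 343.0]
tcp_rot: [[1.0, -0.03, -0.004], [-0.03, -1.0, 0.001], [-0.004, -0.001, -1.0]]
wrist_force: [0.2, -0.2, 0.4]
gripper_width: 51.7
grasp_force: 26.5
```

{"op": "play_rows", "data": {
  "deltas": [
    {"grip": 1, "offset": [0, 0, 0], "dr": [0, 0, 0]},
    {"grip": 1, "offset": [0, 0, 2], "dr": [0, 0, 0]},
    {"grip": 1, "offset": [0, 0, 0], "dr": [0, 0, 0]},
    {"grip": 1, "offset": [0, 0, 0], "dr": [0, 0, 0]}
  ]
}}

```text
clock: 22.65
eef_pos: [545.9, 8.3, 324.9]
tcp_rot: [[1.0, -0.031, -0.001], [-0.031, -1.0, 0.0], [-0.001, -0.0, -1.0]]
wrist_force: [-0.5, 0.5, -0.7]
gripper_width: 50.8
grasp_force: 26.5
```

```bash
python3 - <<'E'
from h import *
go(545.7,9.4,264); print(telemetry.get_state()['eef_pos'])
E
```

```text
off [-0.02 -0.1   6.09] psi -91.8 clk 22.6
[545.93879887   8.34526194 324.88365389]
```

{"op": "play_rows", "data": {
  "deltas": [
    {"grip": 1, "offset": [0, -0.08, 3], "dr": [0, 0, 0]},
    {"grip": 1, "offset": [0, 0, 1.5], "dr": [0, 0, 0]},
    {"grip": 1, "offset": [0, 0, 0.8], "dr": [0, 0, 0]},
    {"grip": 1, "offset": [0, 0, 0.4], "dr": [0, 0, 0]},
    {"grip": 1, "offset": [0, 0, 0.2], "dr": [0, 0, 0]}
  ]
}}

```text
clock: 23.28
eef_pos: [546.3, 9.8, 266.7]
tcp_rot: [[1.0, -0.03, 0.001], [-0.03, -1.0, -0.0], [0.001, 0.0, -1.0]]
wrist_force: [0.7, -0.7, -0.6]
gripper_width: 51.5
grasp_force: 26.5
```

{"op": "play_rows", "data": {
  "deltas": [
    {"grip": 1, "offset": [0, 0, 0], "dr": [0, 0, 0]},
    {"grip": 1, "offset": [0, 0, 0.1], "dr": [0, 0, 0]},
    {"grip": 1, "offset": [0, 0, 0], "dr": [0, 0, 0]}
  ]
}}

```text
clock: 23.65
eef_pos: [546.0, 9.9, 265.4]
tcp_rot: [[1.0, -0.03, 0.0], [-0.03, -1.0, -0.0], [0.0, 0.0, -1.0]]
wrist_force: [-0.4, -0.2, 0.3]
gripper_width: 51.3
grasp_force: 26.5
```

{"op": "play_rows", "data": {
  "deltas": [
    {"grip": 0, "offset": [0, 0, 0], "dr": [0, 0, 0]},
    {"grip": 0, "offset": [0, 0, 0], "dr": [0, 0, 0]},
    {"grip": 0, "offset": [0, 0, 0], "dr": [0, 0, 0]},
    {"grip": 0, "offset": [0, 0, -3], "dr": [0, 0, 0]},
    {"grip": 0, "offset": [0, 0, -6], "dr": [0, 0, 0]}
  ]
}}

```text
clock: 24.28
eef_pos: [544.9, 10.1, 353.3]
tcp_rot: [[1.0, -0.03, -0.007], [-0.03, -1.0, 0.001], [-0.007, -0.001, -1.0]]
wrist_force: [1.3, 0.1, 0.7]
gripper_width: 85.9
grasp_force: 0.0
```

{"op": "play_rows", "data": {
  "deltas": [
    {"grip": 0, "offset": [0, 0, -3], "dr": [0, 0, 0]},
    {"grip": 0, "offset": [0, 0, 0], "dr": [0, 0, 0]},
    {"grip": 0, "offset": [0, 0, 0], "dr": [0, 0, 0]},
    {"grip": 0, "offset": [0, 0, 0], "dr": [0, 0, 0]}
  ]
}}

```text
clock: 24.78
eef_pos: [545.5, 10.0, 383.2]
tcp_rot: [[1.0, -0.03, -0.003], [-0.03, -1.0, 0.001], [-0.003, -0.001, -1.0]]
wrist_force: [0.1, 0.2, -0.4]
gripper_width: 85.0
grasp_force: 0.0
```

```bash
python3 - <<'E'
from h import *
c=cam('wrist'); s=cam('scene'); o=np.zeros((480,800,3),np.uint8)
o[:,:400]=cv2.resize(c[0][120:420,195:445],(400,480)); o[:,400:]=cv2.resize(s[0][190:310,205:305+0],(400,480),interpolation=2)
o[:,400:]=cv2.resize(s[0][180:300,250:350],(400,480),interpolation=2)
save('w10.png',o)
go(541.5,278.5,340)
E
```

```text
off [ -1.21 -26.82   4.39] psi -91.7 clk 24.9
```

View pics/w10.png

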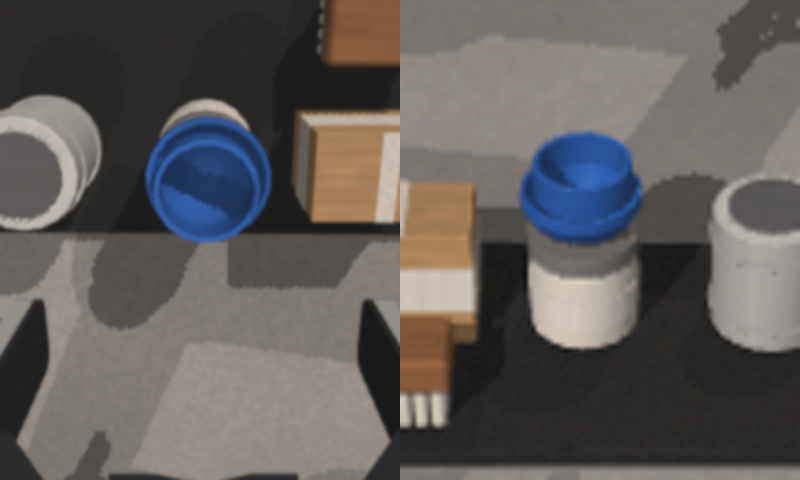

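The medium cap sits level and concentric inside the large one in both views (left 208,185; right 580,165). Next I'll fetch the small cap.

{"op": "play_rows", "data": {
  "deltas": [
    {"grip": 0, "offset": [-0.24, -5.37, 0], "dr": [0, 0, 0]},
    {"grip": 0, "offset": [-0.24, -5.37, 0], "dr": [0, 0, 0]},
    {"grip": 0, "offset": [-0.24, -5.37, 0], "dr": [0, 0, 0]},
    {"grip": 0, "offset": [-0.24, -5.37, 1.5], "dr": [0, 0, 0]},
    {"grip": 0, "offset": [-0.24, -5.37, 2], "dr": [0, 0, 0]}
  ]
}}

```text
clock: 25.5
eef_pos: [542.0, 280.4, 349.8]
tcp_rot: [[1.0, -0.03, 0.001], [-0.03, -1.0, 0.0], [0.001, -0.0, -1.0]]
wrist_force: [1.3, 0.7, -0.2]
gripper_width: 85.4
grasp_force: 0.0
```

{"op": "play_rows", "data": {
  "deltas": [
    {"grip": 0, "offset": [0, 0, 1], "dr": [0, 0, 0]},
    {"grip": 0, "offset": [0, 0, 0], "dr": [0, 0, 0]},
    {"grip": 0, "offset": [0, 0, 0], "dr": [0, 0, 0]},
    {"grip": 0, "offset": [0, 0, 0], "dr": [0, 0, 0]}
  ]
}}

```text
clock: 26.0
eef_pos: [542.6, 277.7, 341.1]
tcp_rot: [[0.999, -0.032, 0.001], [-0.032, -0.999, 0.0], [0.001, -0.0, -1.0]]
wrist_force: [0.7, -0.1, -0.2]
gripper_width: 85.5
grasp_force: 0.0
```

```bash
python3 - <<'E'
from h import *
c=cam('wrist'); save('w11.png',c[0]); hsv=cv2.cvtColor(c[0],cv2.COLOR_RGB2HSV); m=cv2.inRange(hsv,(105,120,30),(125,255,255))
for k in sorted(cv2.findContours(m,0,2)[0],key=cv2.contourArea)[-2:]:
    w=np.array([ray(c,*p,52)[:2] for p in k.reshape(-1,2)],np.float32); print(cv2.minEnclosingCircle(w),cv2.minAreaRect(w),cv2.boundingRect(k))
go(541.5,278.5,211)
E
```

```text
((544.6315307617188, 279.17779541015625), 22.415241241455078) ((544.629638671875, 279.11529541015625), (37.83356475830078, 44.23992156982422), 88.25790405273438) (297, 207, 48, 54)
off [-0.12 -0.06 13.01] psi -91.8 clk 26.1
```

View pics/w11.png

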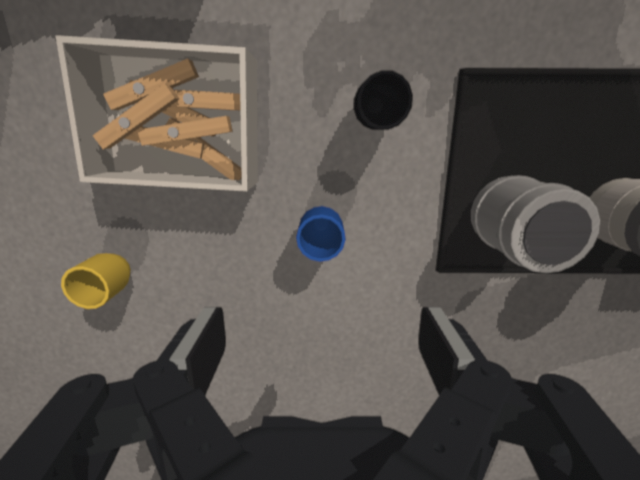

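The blue small cap is at (321,236), centred between the fingers. The black one (383,100) and the yellow one (95,282) are clear.

{"op": "play_rows", "data": {
  "deltas": [
    {"grip": 0, "offset": [-0.12, -0.1, 5.5], "dr": [0, 0, 0]},
    {"grip": 0, "offset": [0, 0, 5.5], "dr": [0, 0, 0]},
    {"grip": 0, "offset": [0, 0, 2], "dr": [0, 0, 0]},
    {"grip": 0, "offset": [0, 0, 0], "dr": [0, 0, 0]},
    {"grip": 0, "offset": [0, 0, 0], "dr": [0, 0, 0]}
  ]
}}

```text
clock: 26.68
eef_pos: [542.3, 280.0, 213.0]
tcp_rot: [[1.0, -0.03, 0.005], [-0.03, -1.0, 0.001], [0.005, -0.001, -1.0]]
wrist_force: [-0.5, 0.4, 0.3]
gripper_width: 85.3
grasp_force: 0.0
```

{"op": "play_rows", "data": {
  "deltas": [
    {"grip": 1, "offset": [0, 0, 0], "dr": [0, 0, 0]},
    {"grip": 1, "offset": [0, 0, 0], "dr": [0, 0, 0]},
    {"grip": 1, "offset": [0, 0, 0], "dr": [0, 0, 0]},
    {"grip": 1, "offset": [0, 0, 0], "dr": [0, 0, 0]},
    {"grip": 1, "offset": [0, 0, 0], "dr": [0, 0, 0]}
  ]
}}

```text
clock: 27.3
eef_pos: [541.4, 279.9, 211.2]
tcp_rot: [[1.0, -0.03, 0.002], [-0.03, -1.0, 0.0], [0.002, -0.0, -1.0]]
wrist_force: [0.0, -0.1, 5.5]
gripper_width: 38.7
grasp_force: 25.1
```

{"op": "play_rows", "data": {
  "deltas": [
    {"grip": 1, "offset": [0, 0, -3], "dr": [0, 0, 0]},
    {"grip": 1, "offset": [0, 0, -6], "dr": [0, 0, 0]},
    {"grip": 1, "offset": [0, 0, -6], "dr": [0, 0, 0]},
    {"grip": 1, "offset": [0, 0, 0], "dr": [0, 0, 0]},
    {"grip": 1, "offset": [0, 0, 0], "dr": [0, 0, 0]}
  ]
}}

```text
clock: 27.92
eef_pos: [540.6, 279.6, 359.3]
tcp_rot: [[1.0, -0.03, -0.001], [-0.03, -1.0, -0.0], [-0.001, 0.0, -1.0]]
wrist_force: [-1.3, -0.2, -1.1]
gripper_width: 38.8
grasp_force: 25.5
```

```bash
python3 - <<'E'
from h import *
go(545.8,9.7,360)
E
```

```text
off [ 1.34 26.97 -0.06] psi -91.7 clk 27.9
```

{"op": "play_rows", "data": {
  "deltas": [
    {"grip": 1, "offset": [0.27, 5.4, 0], "dr": [0, 0, 0]},
    {"grip": 1, "offset": [0.27, 5.4, 0], "dr": [0, 0, 0]},
    {"grip": 1, "offset": [0.27, 5.4, 0], "dr": [0, 0, 0]},
    {"grip": 1, "offset": [0.27, 5.4, 0], "dr": [0, 0, 0]},
    {"grip": 1, "offset": [0.27, 5.4, 0], "dr": [0, 0, 0]}
  ]
}}

```text
clock: 28.55
eef_pos: [545.3, 7.9, 357.4]
tcp_rot: [[1.0, -0.03, -0.005], [-0.03, -1.0, 0.001], [-0.005, -0.001, -1.0]]
wrist_force: [2.0, -0.4, -0.3]
gripper_width: 38.7
grasp_force: 25.5
```

{"op": "play_rows", "data": {
  "deltas": [
    {"grip": 1, "offset": [0, 0, 0], "dr": [0, 0, 0]},
    {"grip": 1, "offset": [0, 0, 2], "dr": [0, 0, 0]},
    {"grip": 1, "offset": [0, 0, 0], "dr": [0, 0, 0]},
    {"grip": 1, "offset": [0, 0, 0], "dr": [0, 0, 0]}
  ]
}}

```text
clock: 29.05
eef_pos: [546.1, 10.2, 339.7]
tcp_rot: [[1.0, -0.029, -0.001], [-0.029, -1.0, 0.0], [-0.001, -0.0, -1.0]]
wrist_force: [1.5, 0.1, -0.3]
gripper_width: 38.9
grasp_force: 25.6
```

```bash
python3 - <<'E'
from h import *
go(545.8,9.7,281)
c=cam('wrist'); save('w12.png',c[0])
E
```

```text
off [-0.02  0.05  5.87] psi -91.7 clk 29.1
```

View pics/w12.png

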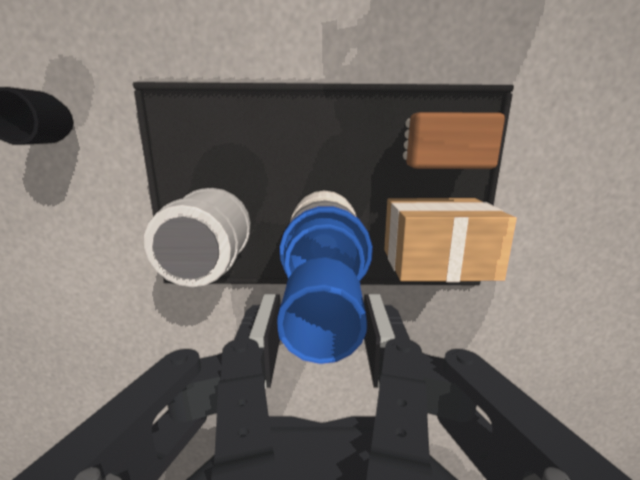

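The small cap is held level at (322,318), lined up above the nested caps at (326,250). I'll lower it.

{"op": "play_rows", "data": {
  "deltas": [
    {"grip": 1, "offset": [0, 0.04, 3], "dr": [0, 0, 0]},
    {"grip": 1, "offset": [0, 0, 1.5], "dr": [0, 0, 0]},
    {"grip": 1, "offset": [0, 0, 0.8], "dr": [0, 0, 0]},
    {"grip": 1, "offset": [0, 0, 0.3], "dr": [0, 0, 0]},
    {"grip": 1, "offset": [0, 0, 0.15], "dr": [0, 0, 0]}
  ]
}}

```text
clock: 29.72
eef_pos: [546.6, 9.0, 283.3]
tcp_rot: [[1.0, -0.03, 0.001], [-0.03, -1.0, -0.0], [0.001, 0.0, -1.0]]
wrist_force: [-0.2, -0.3, 0.3]
gripper_width: 38.9
grasp_force: 25.6
```

{"op": "play_rows", "data": {
  "deltas": [
    {"grip": 1, "offset": [0, 0, 0], "dr": [0, 0, 0]},
    {"grip": 1, "offset": [0, 0, 0.1], "dr": [0, 0, 0]},
    {"grip": 1, "offset": [0, 0, 0], "dr": [0, 0, 0]}
  ]
}}

```text
clock: 30.1
eef_pos: [546.3, 9.0, 281.9]
tcp_rot: [[1.0, -0.03, 0.0], [-0.03, -1.0, -0.0], [0.0, 0.0, -1.0]]
wrist_force: [-0.2, -0.2, -0.1]
gripper_width: 38.6
grasp_force: 25.6
```

{"op": "play_rows", "data": {
  "deltas": [
    {"grip": 0, "offset": [0, 0, 0], "dr": [0, 0, 0]},
    {"grip": 0, "offset": [0, 0, 0], "dr": [0, 0, 0]},
    {"grip": 0, "offset": [0, 0, 0], "dr": [0, 0, 0]},
    {"grip": 0, "offset": [0, 0, 0], "dr": [0, 0, 0]},
    {"grip": 0, "offset": [0, 0, -3], "dr": [0, 0, 0]}
  ]
}}

```text
clock: 30.72
eef_pos: [545.1, 9.2, 309.5]
tcp_rot: [[1.0, -0.03, -0.006], [-0.03, -1.0, 0.001], [-0.006, -0.001, -1.0]]
wrist_force: [-0.2, -0.1, 0.2]
gripper_width: 85.8
grasp_force: 0.0
```

{"op": "play_rows", "data": {
  "deltas": [
    {"grip": 0, "offset": [0, 0, -6], "dr": [0, 0, 0]},
    {"grip": 0, "offset": [-5, 0, -2], "dr": [0, 0, 0]},
    {"grip": 0, "offset": [-5, 0, 0], "dr": [0, 0, 0]},
    {"grip": 0, "offset": [0, 0, 0], "dr": [0, 0, 0]},
    {"grip": 0, "offset": [0, 0, 0], "dr": [0, 0, 0]}
  ]
}}

```text
clock: 31.35
eef_pos: [446.6, 12.0, 392.1]
tcp_rot: [[1.0, -0.03, 0.001], [-0.03, -1.0, -0.0], [0.001, 0.0, -1.0]]
wrist_force: [-0.4, 0.5, -0.7]
gripper_width: 85.1
grasp_force: 0.0
```

```bash
python3 - <<'E'
from h import *
t=cam('wrist'); s=cam('scene'); o=np.zeros((480,800,3),np.uint8)
o[:,:400]=cv2.resize(t[0][0:360,160:460],(400,480),interpolation=2)
o[:,400:]=cv2.resize(s[0][170:290,250:350],(400,480),interpolation=2)
save('w13.png',o)
for c,n in((s,'scene'),(t,'wrist')):
    hsv=cv2.cvtColor(c[0],cv2.COLOR_RGB2HSV); m=cv2.inRange(hsv,(105,120,30),(125,255,255))
    if n=='scene': m[:,:260]=0; m[:,370:]=0
    k=max(cv2.findContours(m,0,2)[0],key=cv2.contourArea); x,y,w,h=cv2.boundingRect(k); print(n,x,y,w,h)
    for z in (64,90,106,122):
        P=np.array([[545.7+a,9.5+b,z] for a,b in ((0,0),(20,0),(-20,0))],float); q=cv2.projectPoints(P,cv2.Rodrigues(c[2])[0],c[3],c[1],None)[0].reshape(-1,2); print(z,np.round(q.ravel(),1))
E
```

```text
scene 280 209 30 32
64 [296.2 236.  296.4 241.6 296.1 230.5]
90 [296.1 225.8 296.2 231.4 295.9 220.4]
106 [296.  219.5 296.1 225.  295.8 214.1]
122 [295.9 213.  296.  218.5 295.7 207.7]
wrist 281 56 86 93
64 [321.6 106.5 320.8  79.6 322.3 132.2]
90 [321.5 104.3 320.7  74.6 322.3 132.5]
106 [321.5 102.7 320.6  71.  322.3 132.7]
122 [321.5 100.8 320.5  66.9 322.3 132.9]
```

View pics/w13.png

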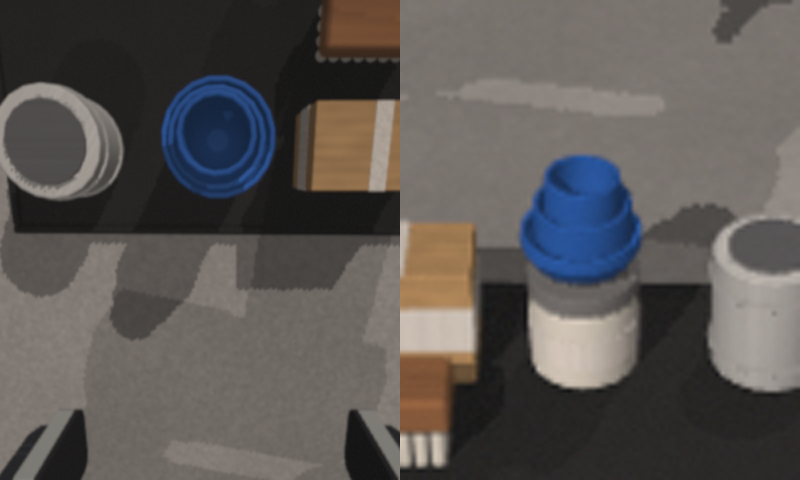

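The three caps are concentric at (218,135) on the left and stacked level on the tub at (582,215) on the right. The top edge, at row 209, matches the fully seated height.

```bash
python3 -c "
from station import sign_off
print(sign_off())"
```

```text
the job is handed in; nothing more can be done
None
```

The job is handed in at about 31 s of the 133 s allowed: the tub is midway between carton and canister, the brush is about 75 mm behind the carton's centre, and all three caps are nested on the lid and look fully seated; the hand-in call returned no verdict.

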